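# Lean the charting tablet on its stand

## Task

In the medicine dispensing room, take the teal tablet computer out of the filing rack and lean it on the blue stand so that the nurse across the table can read it: foot on the ledge just behind the orange lip, centred and square to the stand, its back leaning on the upright backrest and its screen on the lip's side. Set its foot down on the ledge before you let go, do not drop it; leave the clipboard and the picture as they stand in the rack.

Things in the scene. Friction and masses are not known exactly. Their poses are not given: they have to be found in the camera images.
- tablet: Teal-cased tablet, 350 g: board 10 mm thick (x), 100 wide (y), 190 tall (z). Origin: centre of its foot. +x out of the dark screen, +z to its upper edge; back plain teal. Starts upright in a slot of the fixed grey rack, screen away from the robot, foot 10 mm above the table, slot walls up to 45 mm: lift it straight up. Boards stand in a row along y, 130 mm apart. Pinch its thickness from above.
- stand: Fixed blue stand. Origin: on the table under the ledge; x level from backrest to lip (away from the robot), y along the lip, z up. Ledge top at z=10 mm. Backrest: wall 14 thick, 150 wide, face at x=-25, top at z=115. Orange lip: 10 thick, 160 long, inner face at x=+22, top at z=25. The foot goes in the 47 mm gap; against the lip, it leans 20 degrees back on the backrest's top edge.
- clipboard: Bystander: brown wooden clipboard with white paper and a steel clip, 10 x 90 x 130 mm, upright in another slot of the rack, its top 140 mm above the table, same axes as the tablet; origin at the centre of its foot. Leave it.
- picture: Bystander: small black-framed picture of a lighthouse, 10 x 100 x 130 mm, upright in the remaining slot, its top also 140 mm up, same axes; origin at the centre of its foot. Leave it.
Things that resemble listed ones, but are neither listed nor needed, are in the scene too. There is more than one size of the stand; the one meant has the size given above.

How it is judged:
By the outcome, as a careful person would: the job done as asked, in the order asked, and still so for the second after the job is handed in, with the robot touching nothing.
It also fails if it takes over 42 s, if anything falls off the work surface, if the arm or the gripper's body presses on something with over 40 N, if the wrist force passes 120 N, or if a joint passes its speed limit or range.

## Robot

A 6-joint arm with a two-finger parallel gripper is mounted at the origin on the work surface. World frame = base frame: x ahead of the robot, y to its left, z up, the work surface at z = 0. Lengths are in m, angles in rad, forces in N, time in s.
With the tool pointing down it reaches from about 0.275 to 0.775 m from the base axis. Payload 14.6 kg.
Tool frame: the origin (TCP) lies between the finger pads; the fingertips stand 8 mm ahead of it and the grasp point (between the pads) lies 11 mm behind it; z points along the fingers, y is the line along which they close (so a half turn about z gives the same grasp; the last joint's range is limited). The gripper opens to 85 mm and grips with 20 to 120 N. Pads are 22 mm wide; open, the fingers measure 114 mm over their backs; the gripper's body (76 mm by 85 mm) begins 54 mm behind the grasp point. The pads swing forward as they close: fully open they stand 13 mm farther back than shut.
Start: joints at [-0.155, 0.263, -0.048, 1.259, 0, 1.415], TCP at [0.525, -0, 0.239] pointing down, gripper open.
Joint ranges: [-2.65, 2.65], [-0.89, 1.7], [-1.18, 1.37], [-2.13, 2.11], [-1.35, 1.29], [-3.14, 3.14]. Speed limits (rad/s): [1.89, 1.89, 2.57, 2.79, 3.14, 3.14].

## Interface

Orientations are given as a rotation vector (axis times angle).
In Python, from cell import sense, capture, calibration, order gives the robot as it stands. The module is installed in compiled form; this text tells all that it offers.
- The arm moves only by the tool servo_tool, never from a script. Its arguments are lists of equal length, an entry for each row: "delta_rot": the turn, a rotation vector about the tool's x, y, z in degrees, a list of three; "offset": the shift along the tool's x, y, z in m, a list of three; "hand": the opening, from 0 (shut) to 1 (fully open). A call has 1 to 12 rows; each row is the pose to reach, as a shift and turn from the pose commanded when the call began, along the tool's axes at that moment; what a row does not reach only later rows make up. A row lasts 1/10 s, in which the tool goes at most 50 mm and 8.59 degrees, less where a joint would pass 70% of its speed; a pose out of reach is approached as far as the arm can. A call with a gripper value outside its range is refused whole. The fingers move at their own pace and stop on an object; the grip force is fixed at half the most. Time passes only in rows, so rows that repeat a pose let the fingers close. It gives the time, the measured TCP pose, the force, the opening and the grip force at its end, in the units of the state.
- sense(): the state, without advancing time (a new reading comes with each control period).
- capture(name): name is "scene" or "side" or "wrist"; returns (picture, depth): 384x512x3 uint8, red, green, blue; 384x512 float32, m along the optical axis (not along the pixel's ray), 0 where there is no reading.
- calibration(name): a dict with "fx", "fy", "cx", "cy" (pixels), "pose" (4x4, takes a point from camera to world coordinates). Camera axes: x right, y down, z forward; pixel columns grow to the right and rows downward; lengths in m; the calibration is good to about 2 mm. A picture is of the moment at which its call begins: read the wrist's pose just before it. calibration takes no time and is no camera call; for the wrist camera it gives the pose at the moment of the call.
- order.hand_in(): hands the job in; it is judged then, once.
The state is a dict: "clock": time; "joint_positions": joint angles; "qvel": joint speeds; "joint_torque": joint torques, N m; "tool_pos": TCP position; "ee_rot": TCP orientation; "wrist_force": force on the tool from outside, world axes, zero at the start; "moment": the same for the moment, N m; "width": finger opening in m; "gripper_force": force on a finger pad.
Only numpy, scipy, OpenCV 4.12 (cv2) and the standard library are available. Lean on these libraries where they do the work, as an engineer would, in place of code of your own. Each camera call takes 0.05 s, during which the arm holds its last target. There are 200 camera calls.

## Working session

There is one attempt and no reset: what is moved stays moved. The work goes in short steps, Python scripts to look and compute and a tool call to move; the robot and the scene stay as the last step left them, time stands still between calls to the robot, and variables do not carry over. Pictures are saved under pics/ and viewed, at most 10 in all, crops included, and the job is handed in when it is done.

Besides the shell and the picture viewer there is one more tool, called after ">>>" in YAML: its name, and indented under it one key for each argument. servo_tool: Moves the arm, as the interface text tells. Its arguments: {"type":"object","properties":{"delta_rot":{"type":"array"},"offset":{"type":"array"},"hand":{"type":"array"}},"required":["delta_rot","offset","hand"]}

```bash
mkdir -p pics; cat > h.py <<'E'
import numpy as np, cv2
from cell import sense, capture, calibration, order
def cloud(name):
    c=calibration(name); p,d=capture(name)
    v,u=np.mgrid[:384,:512]
    P=np.stack([(u-c['cx'])*d/c['fx'],(v-c['cy'])*d/c['fy'],d],-1)
    W=P@c['pose'][:3,:3].T+c['pose'][:3,3]; W[d==0]=np.nan
    return p,W
E
python3 - <<'E'
from h import *
s=sense(); print(s)
ims=[]
for n in('scene','side'):
    p,W=cloud(n); np.savez(f'{n}.npz',p=p,W=W); cv2.imwrite(f'pics/{n}.png',p[...,::-1]); print(n,calibration(n)['pose'].round(3).tolist())
E
```

```text
{'clock': 0.0, 'joint_positions': array([-1.55320639e-01,  2.63538283e-01, -4.89314858e-02,  1.25935762e+00,
        8.14707175e-06,  1.41551352e+00]), 'qvel': array([-8.74139718e-04, -1.09891554e-03,  8.22125985e-05, -1.34897702e-03,
       -2.25010754e-04,  5.00237593e-04]), 'joint_torque': array([ 6.28219332e-04, -6.37613010e+01,  3.84567368e+01,  1.37825581e-02,
        8.02127857e-07, -5.80562346e-05]), 'tool_pos': array([5.24754920e-01, 2.46049155e-05, 2.38819114e-01]), 'ee_rot': array([-2.22089092e+00, -2.22080690e+00,  9.43705992e-04]), 'wrist_force': array([ 0.35887862,  0.68941546, -0.14593486]), 'moment': array([-0.04277161,  0.00298515, -0.01342088]), 'gripper_force': 0.0, 'width': 0.08528173513247982}
scene [[-0.865, 0.346, -0.365, 0.815], [0.502, 0.617, -0.606, 0.588], [0.016, -0.707, -0.707, 0.735], [0.0, 0.0, 0.0, 1.0]]
side [[0.914, -0.3, 0.274, 0.234], [-0.406, -0.705, 0.582, -0.558], [0.019, -0.643, -0.766, 0.748], [0.0, 0.0, 0.0, 1.0]]
```

View pics/scene.png

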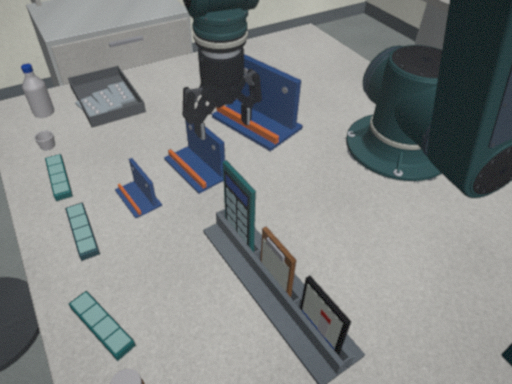

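View pics/side.png

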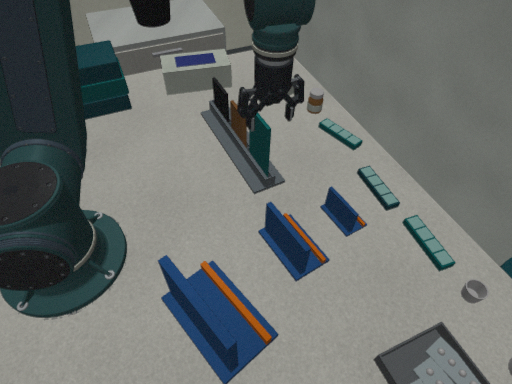

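The scene view shows the tablet at about (238,205) in the rack, the clipboard at (277,262) and the picture at (325,313). The stands are large (258,105), medium (195,160) and small (138,190). Next I measure which stand has the 160 mm lip, and fit the tablet.

```bash
python3 - <<'E'
from h import *
def rect(X):
    r=cv2.minAreaRect(X[:,:2].astype(np.float32)); b=cv2.boxPoints(r); 
    return np.round(r[0],4),np.round(r[1],4),round(r[2],1)
for n in('scene','side'):
    z=np.load(n+'.npz'); p,W=z['p'],z['W']; h=cv2.cvtColor(p,cv2.COLOR_RGB2HSV); H,S,V=h[...,0],h[...,1],h[...,2]
    ok=np.isfinite(W[...,2])
    for nm,m in(('orange',(H<14)&(S>190)&(V>110)),('blue',(H>105)&(H<122)&(S>130)&(V>50)),('teal',(H>80)&(H<97)&(S>110)&(V>40))):
        m=m&ok&(W[...,0]>.2)&(W[...,2]<.23)&(W[...,2]>.003)
        k,L,st,_=cv2.connectedComponentsWithStats(cv2.erode(m.astype(np.uint8),np.ones((2,2))) )
        for i in range(1,k):
            if st[i,4]<60: continue
            X=W[L==i]; print(n,nm,st[i,:5],*rect(X),'z',np.percentile(X[:,2],[1,50,99]).round(3))
            if nm!='orange':
                T=X[X[:,2]>np.percentile(X[:,2],99)-.006]; print('   top',*rect(T), 'pca',np.round(np.linalg.svd(T[:,:2]-T[:,:2].mean(0),full_matrices=False)[2][0],3))
E
```

```text
scene blue [250  60  49  23 103] [ 0.2425 -0.2625] [0.0122 0.1613] 18.3 z [0.161 0.163 0.166]
   top [ 0.2425 -0.2625] [0.0122 0.1613] 18.3 pca [-0.305  0.952]
scene blue [230 101  11  11  64] [ 0.2957 -0.3597] [0.044  0.0367] 28.1 z [0.013 0.016 0.019]
   top [ 0.2957 -0.3597] [0.044  0.0367] 28.1 pca [0.443 0.897]
scene blue [253 110  45  31 377] [ 0.2687 -0.2367] [0.0732 0.1475] 23.3 z [0.012 0.015 0.019]
   top [ 0.2687 -0.2367] [0.0732 0.1475] 23.3 pca [-0.22   0.975]
scene blue [215 114  59  33 220] [ 0.3424 -0.251 ] [0.0169 0.2132] 17.9 z [0.013 0.015 0.018]
   top [ 0.3424 -0.251 ] [0.0169 0.2132] 17.9 pca [-0.307  0.952]
scene blue [179 149  44  38 512] [ 0.5097 -0.1776] [0.041  0.1518] 8.2 z [0.008 0.011 0.015]
   top [ 0.5097 -0.1776] [0.041  0.1518] 8.2 pca [-0.147  0.989]
scene blue [173 164  29  27  83] [ 0.5536 -0.1542] [0.0077 0.1179] 8.6 z [0.009 0.011 0.014]
   top [ 0.5536 -0.1542] [0.0077 0.1179] 8.6 pca [ 0.148 -0.989]
scene teal [111 342  23  17  80] [0.8296 0.1985] [0.0149 0.0369] 86.5 z [0.011 0.018 0.022]
   top [0.8298 0.1985] [0.0149 0.0365] 86.5 pca [0.982
[... 1030 characters left out ...]
.174 0.178 0.18 ]
   top [0.2303 0.5926] [0.0565 0.1415] 1.1 pca [ 0.002 -1.   ]
side teal [105  76  23  23 351] [0.235  0.5241] [0.0635 0.0211] 12.5 z [0.056 0.091 0.119]
   top [0.2355 0.5246] [0.0624 0.0199] 13.0 pca [-1.    -0.019]
side teal [250 115  21  60 710] [0.5371 0.0744] [0.0108 0.0938] 4.5 z [0.051 0.123 0.2  ]
   top [0.5377 0.0602] [0.0085 0.0647] 4.6 pca [ 0.048 -0.999]
side teal [321 123  41  26 131] [0.8336 0.112 ] [0.0382 0.1449] 30.1 z [0.006 0.013 0.02 ]
   top [0.8324 0.1138] [0.0245 0.1438] 24.4 pca [ 0.318 -0.948]
side teal [405 220  49  50 239] [ 0.8078 -0.3168] [0.0359 0.1469] 8.5 z [0.007 0.016 0.021]
   top [ 0.8077 -0.3163] [0.0359 0.1459] 8.5 pca [-0.007 -1.   ]
```

```bash
python3 - <<'E'
from h import *
p,W=cloud('wrist'); np.savez('w0.npz',p=p,W=W); cv2.imwrite('pics/w0.png',p[...,::-1]); print(calibration('wrist')['pose'].round(3).tolist())
for n in('scene','side'):
    z=np.load(n+'.npz'); p,W=z['p'],z['W']; h=cv2.cvtColor(p,cv2.COLOR_RGB2HSV); H,S,V=h[...,0],h[...,1],h[...,2]
    near=(abs(W[...,0]-.51)<.1)&(abs(W[...,1]+.18)<.12)
    m=near&((H<15)|(H>170))&(S>130)&(W[...,2]>.018)&(W[...,2]<.035)
    T=near&(H>100)&(H<125)&(S>100)&(W[...,2]>.108)&(W[...,2]<.125)
    for nm,m in(('lip',m),('top',T)):
        X=W[m]
        if len(X)>20:
            r=cv2.minAreaRect(X[:,:2].astype(np.float32)); print(n,nm,len(X),np.round(r[0],4),np.round(r[1],4),round(r[2],1),np.percentile(X[:,2],[5,95]).round(3))
E
```

```text
[[1.0, 0.001, -0.001, 0.524], [0.001, -0.965, -0.261, 0.066], [-0.001, 0.261, -0.965, 0.373], [0.0, 0.0, 0.0, 1.0]]
scene lip 220 [ 0.5442 -0.1746] [0.0106 0.1579] 8.1 [0.019 0.028]
scene top 126 [ 0.4815 -0.1458] [0.0127 0.073 ] 9.7 [0.109 0.118]
side lip 238 [ 0.5443 -0.1811] [0.0119 0.1589] 8.4 [0.021 0.026]
side top 407 [ 0.4849 -0.1902] [0.015  0.1487] 8.9 [0.109 0.116]
```

View pics/w0.png

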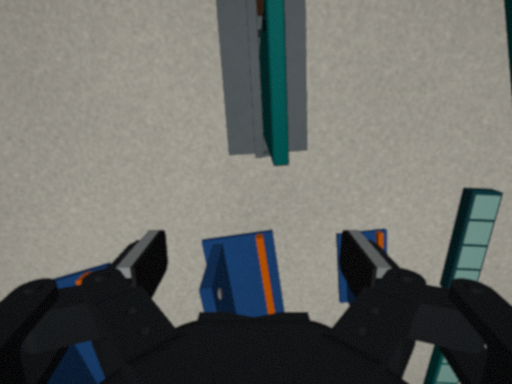

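The wrist view shows the tablet's top edge at columns 266–288, ending at row 163. The medium stand (250,275) is the right one. Next I fit the tablet's top edge.

```bash
python3 - <<'E'
from h import *
for n in('w0','scene','side'):
    z=np.load(n+'.npz'); p,W=z['p'],z['W']; h=cv2.cvtColor(p,cv2.COLOR_RGB2HSV); H,S,V=h[...,0],h[...,1],h[...,2]
    near=(abs(W[...,0]-.54)<.05)&(abs(W[...,1]-.08)<.09)&(H>78)&(H<100)&(S>100)
    for lo,hi in((.193,.21),(.15,.19),(.08,.15)):
        X=W[near&(W[...,2]>lo)&(W[...,2]<hi)]
        if len(X)<15: continue
        r=cv2.minAreaRect(X[:,:2].astype(np.float32)); print(n,lo,len(X),np.round(r[0],4),np.round(r[1],4),round(r[2],1),np.percentile(X[:,2],[5,95]).round(3),X[:,:2].min(0).round(3),X[:,:2].max(0).round(3))
E
```

```text
w0 0.193 2809 [0.538  0.0775] [0.0097 0.0893] 3.5 [0.198 0.2  ] [0.531 0.033] [0.545 0.122]
w0 0.15 426 [0.5326 0.081 ] [0.0011 0.0932] 3.6 [0.153 0.188] [0.53  0.035] [0.536 0.128]
w0 0.08 368 [0.5331 0.0814] [0.0002 0.0935] 3.5 [0.085 0.147] [0.53  0.035] [0.536 0.128]
scene 0.193 185 [0.5395 0.0835] [0.0079 0.1001] 3.3 [0.197 0.202] [0.534 0.033] [0.546 0.134]
scene 0.15 49 [0.5411 0.0836] [0.0051 0.1009] 3.4 [0.151 0.188] [0.536 0.033] [0.545 0.134]
scene 0.08 85 [0.5381 0.1313] [0.0068 0.008 ] 58.6 [0.083 0.144] [0.533 0.126] [0.541 0.134]
side 0.193 92 [0.5378 0.0732] [0.0098 0.0907] 3.5 [0.194 0.2  ] [0.532 0.028] [0.545 0.118]
side 0.15 193 [0.5362 0.0611] [0.0094 0.0676] 7.8 [0.152 0.187] [0.531 0.028] [0.545 0.095]
side 0.08 360 [0.5369 0.075 ] [0.0105 0.0942] 4.4 [0.083 0.146] [0.53  0.028] [0.545 0.122]
```

>>> servo_tool:
  delta_rot:
    - [0, 0, -3.5]
    - [0, 0, -3.5]
    - [0, 0, -3.5]
    - [0, 0, -3.5]
    - [0, 0, -3.5]
    - [0, 0, -3.5]
    - [0, 0, -3.5]
    - [0, 0, -3.5]
  offset:
    - [0.04, 0.007, 0]
    - [0.082, 0.013, 0]
    - [0.082, 0.013, 0]
    - [0.082, 0.013, 0.03]
    - [0.082, 0.013, 0.06]
    - [0.082, 0.013, 0.072]
    - [0.082, 0.013, 0.072]
    - [0.082, 0.013, 0.072]
  hand: [1, 1, 1, 1, 1, 1, 1, 1]

```text
clock: 0.95
tool_pos: [0.5381, 0.0817, 0.1677]
ee_rot: [2.153, 2.288, -0.0]
wrist_force: [-0.2, 0.2, 0.7]
width: 0.0854
gripper_force: 0.0
```

>>> servo_tool:
  delta_rot:
    - [0, 0, 0]
    - [0, 0, 0]
    - [0, 0, 0]
    - [0, 0, 0]
    - [0, 0, 0]
    - [0, 0, 0]
    - [0, 0, 0]
    - [0, 0, 0]
    - [0, 0, 0]
    - [0, 0, 0]
  offset:
    - [0, 0, 0]
    - [0, 0, 0]
    - [0, 0, 0]
    - [0, 0, 0]
    - [0, 0, 0]
    - [0, 0, 0]
    - [0, 0, 0]
    - [0, 0, 0]
    - [0, 0, 0]
    - [0, 0, 0]
  hand: [0, 0, 0, 0, 0, 0, 0, 0, 0, 0]

```text
clock: 1.95
tool_pos: [0.5382, 0.082, 0.1675]
ee_rot: [2.152, 2.288, 0.001]
wrist_force: [-0.2, 0.6, 4.1]
width: 0.0091
gripper_force: 59.4
```

>>> servo_tool:
  delta_rot:
    - [0, 0, 0]
    - [0, 0, 0]
    - [0, 0, 0]
    - [0, 0, 0]
    - [0, 0, 0]
    - [0, 0, 0]
    - [0, 0, 0]
    - [0, 0, 0]
    - [0, 0, 0]
  offset:
    - [0, 0, -0.01]
    - [0, 0, -0.03]
    - [0, 0, -0.05]
    - [0, 0, -0.075]
    - [0, 0, -0.1]
    - [0, 0, -0.125]
    - [0, 0, -0.145]
    - [0, 0, -0.145]
    - [0, 0, -0.145]
  hand: [0, 0, 0, 0, 0, 0, 0, 0, 0]

```text
clock: 2.85
tool_pos: [0.5379, 0.082, 0.3117]
ee_rot: [-2.152, -2.288, 0.001]
wrist_force: [0.1, -0.6, -3.9]
width: 0.0091
gripper_force: 59.0
```

```bash
python3 - <<'E'
from h import *
from scipy.spatial.transform import Rotation as R
s=sense(); T=R.from_rotvec(s['ee_rot']).as_matrix(); t=s['tool_pos']; print(t,T.round(3).tolist(),s['wrist_force'].round(1),s['width'])
out=[]
for n in('scene','side','wrist'):
    p,W=cloud(n); out.append(p); h=cv2.cvtColor(p,cv2.COLOR_RGB2HSV); H,S,V=h[...,0],h[...,1],h[...,2]
    Q=(W-t)@T   # tool coords
    m=(H>78)&(H<100)&(S>60)&(V>40)&(abs(Q[...,1])<.015)&(abs(Q[...,0])<.08)&(Q[...,2]>-.04)&(Q[...,2]<.2)
    X=Q[m]; 
    if len(X)<30: print(n,len(X)); continue
    print(n,len(X),np.percentile(X,[.5,50,99.5],axis=0).round(4).tolist())
    for lo in(0.03,.07,.11):
        Y=X[(X[:,2]>lo)&(X[:,2]<lo+.04)]
        if len(Y)>10: print('  ',lo,len(Y),np.percentile(Y[:,:2],[1,50,99],axis=0).round(4).tolist())
    # stand
    near=(abs(W[...,0]-.51)<.1)&(abs(W[...,1]+.18)<.12)
    for nm,mm in(('lip',near&((H<15)|(H>170))&(S>130)&(W[...,2]>.018)&(W[...,2]<.035)),('top',near&(H>100)&(H<125)&(S>100)&(W[...,2]>.108)&(W[...,2]<.125))):
        if mm.sum()>20:
            r=cv2.minAreaRect(W[mm][:,:2].astype(np.float32)); print('  ',nm,mm.sum(),np.round(r[0],4),np.round(r[1],4),round(r[2],1))
cv2.imwrite('pics/lift.png',np.hstack([cv2.resize(i,(400,300)) for i in out[:2]])[...,::-1])
E
```

```text
[0.53787617 0.08199488 0.3116648 ] [[-0.061, 0.998, -0.001], [0.998, 0.061, -0.0], [0.0, -0.001, -1.0]] [ 0.1 -0.6 -3.9] 0.009066322312492584
scene 859 [[-0.046, -0.0066, -0.0365], [0.0461, 0.0039, 0.0196], [0.052, 0.006, 0.1501]]
   0.03 125 [[-0.0447, -0.0028], [0.0495, 0.0038], [0.052, 0.0055]]
   0.07 102 [[-0.0456, -0.0025], [0.0497, 0.0036], [0.0515, 0.0054]]
   0.11 160 [[-0.0453, -0.002], [0.0443, 0.0043], [0.0515, 0.0055]]
   lip 217 [ 0.5442 -0.1746] [0.0112 0.1619] 8.3
   top 257 [ 0.4869 -0.1826] [0.0135 0.1466] 8.6
side 1305 [[-0.0542, -0.007, -0.0317], [-0.0231, -0.0053, 0.058], [0.0411, 0.005, 0.1526]]
   0.03 315 [[-0.0537, -0.0068], [-0.016, -0.0053], [0.0398, 0.0029]]
   0.07 279 [[-0.0542, -0.0067], [-0.0159, -0.0055], [0.0386, 0.0029]]
   0.11 255 [[-0.0534, -0.007], [-0.0164, -0.0055], [0.0385, 0.0035]]
   lip 236 [ 0.5445 -0.1811] [0.0114 0.1593] 8.2
   top 407 [ 0.4852 -0.1904] [0.0148 0.1492] 8.9
wrist 4594 [[-0.0175, -0.0064, -0.0326], [0.0233, -0.0011, -0.031], [0.0498, 0.0041, 0.1198]]
   0.03 87 [[0.0491, -0.0056], [0.0496, -0.0013], [0.0497, 0.0033]]
   0.07 48 [[0.0489, -0.0056], [0.0496, -0.001], [0.0496, 0.0034]]
   0.11 28 [[0.0492, -0.0052], [0.0495, -0.001], [0.0496, 0.003]]
```

View pics/lift.png

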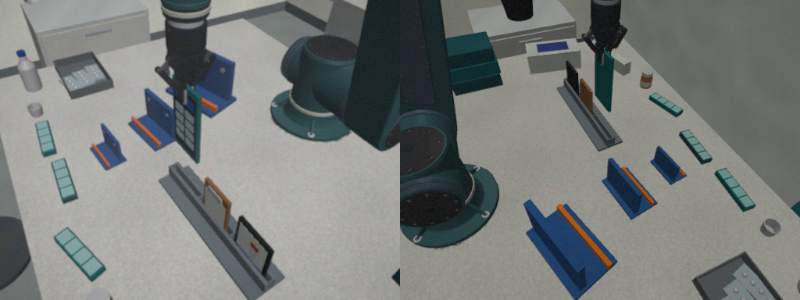

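The tablet is lifted clear at (186,122) in the scene half, and the clipboard and picture still stand. Next I work out the move to above the stand.

```bash
cat >> h.py <<'E'
from scipy.spatial.transform import Rotation as R
def move(Tc,tc,yaw,lean,p):
    Tg=R.from_euler('z',yaw,degrees=True)*R.from_euler('y',-lean,degrees=True)*R.from_matrix(np.array([[0,1,0],[1,0,0],[0,0,-1.]]))
    return (Tc.inv()*Tg).as_rotvec(degrees=True).round(2), Tc.inv().apply(np.array(p)-tc).round(4)
E
python3 - <<'E'
from h import *
Tc=R.from_euler('z',3.5,degrees=True)*R.from_matrix(np.array([[0,1,0],[1,0,0],[0,0,-1.]]))
s=sense(); print((Tc.inv()*R.from_rotvec(s['ee_rot'])).as_rotvec(degrees=True),s['tool_pos'])
print(move(Tc,s['tool_pos'],8.4,18,[.4854,-.1861,.311]))
E
```

```text
[0.11660947 0.005982   0.00286736] [0.53751013 0.08197831 0.31109655]
(array([-17.99,   0.77,  -4.86]), array([-2.644e-01, -6.840e-02,  1.000e-04]))
```

>>> servo_tool:
  delta_rot:
    - [-2, 0.1, -0.5]
    - [-5, 0.2, -1.3]
    - [-8, 0.3, -2.2]
    - [-11, 0.5, -3]
    - [-14, 0.6, -3.8]
    - [-16, 0.7, -4.3]
    - [-18, 0.8, -4.9]
    - [-18, 0.8, -4.9]
    - [-18, 0.8, -4.9]
    - [-18, 0.8, -4.9]
    - [-18, 0.8, -4.9]
  offset:
    - [-0.02, -0.005, 0]
    - [-0.055, -0.014, 0]
    - [-0.095, -0.025, 0]
    - [-0.135, -0.035, 0]
    - [-0.175, -0.045, 0]
    - [-0.21, -0.054, 0]
    - [-0.24, -0.062, 0]
    - [-0.258, -0.067, 0]
    - [-0.264, -0.068, 0]
    - [-0.264, -0.068, 0]
    - [-0.264, -0.068, 0]
  hand: [0, 0, 0, 0, 0, 0, 0, 0, 0, 0, 0]

```text
clock: 4.1
tool_pos: [0.4863, -0.1849, 0.3119]
ee_rot: [1.905, 2.209, 0.351]
wrist_force: [0.6, 0.4, -3.8]
width: 0.0091
gripper_force: 59.1
```

```bash
cat > chk.py <<'E'
from h import *
import sys
s=sense(); Tt=R.from_rotvec(s['ee_rot']); T=Tt.as_matrix(); t=s['tool_pos']; print(t,s['wrist_force'].round(1),s['width'])
S=R.from_euler('z',8.4,degrees=True).as_matrix(); o=np.array([.518,-.1813,0])
print('tcp in stand',((t-o)@S).round(4),'foot',((t+T[:,2]*.1575-o)@S).round(4),'lean',np.degrees(np.arctan2((S.T@T)[0,2],-(S.T@T)[2,2])).round(2),'yaw',np.degrees(np.arctan2(-T[0,0],T[1,0])).round(2))
out=[]
for n in('scene','side','wrist'):
    p,W=cloud(n); out.append(p); h=cv2.cvtColor(p,cv2.COLOR_RGB2HSV); H,Sa,V=h[...,0],h[...,1],h[...,2]
    Q=(W-t)@T
    m=(H>78)&(H<100)&(Sa>60)&(V>40)&(abs(Q[...,1])<.02)&(abs(Q[...,0])<.08)&(Q[...,2]>.02)&(Q[...,2]<.18)
    if m.sum()>30: print(n,'tablet in tool',m.sum(),np.percentile(Q[m],[1,50,99],axis=0).round(4).tolist())
    G=(W-o)@S
    near=(abs(G[...,0])<.1)&(abs(G[...,1])<.12)
    for nm,mm in(('lip',near&((H<15)|(H>170))&(Sa>130)&(G[...,2]>.018)&(G[...,2]<.035)),('top',near&(H>100)&(H<125)&(Sa>100)&(G[...,2]>.108)&(G[...,2]<.125))):
        if mm.sum()>20: print('  ',nm,mm.sum(),np.percentile(G[mm],[1,50,99],axis=0).round(4).tolist())
cv2.imwrite(f'pics/{sys.argv[1]}.png',np.hstack([cv2.resize(i,(400,300)) for i in out[:2]])[...,::-1])
cv2.imwrite(f'pics/{sys.argv[1]}w.png',out[2][...,::-1])
E
python3 chk.py above
```

```text
[ 0.48627668 -0.1848722   0.31185429] [ 0.6  0.4 -3.8] 0.009116577178046942
tcp in stand [-0.0319  0.0011  0.3119] foot [0.0167 0.0013 0.162 ] lean 17.97 yaw 8.47
scene tablet in tool 455 [[-0.0461, -0.0018, 0.0216], [0.0459, 0.0044, 0.1101], [0.0533, 0.0069, 0.1541]]
   lip 216 [[0.0224, -0.0749, 0.0187], [0.0281, 0.0087, 0.0256], [0.0317, 0.0804, 0.0287]]
   top 168 [[-0.0377, -0.0166, 0.1085], [-0.0296, 0.0329, 0.1156], [-0.0246, 0.0755, 0.1182]]
side tablet in tool 757 [[-0.0525, -0.006, 0.0229], [-0.0209, -0.0054, 0.0813], [0.0399, 0.0031, 0.1465]]
   lip 237 [[0.02, -0.0824, 0.0192], [0.0252, -0.0133, 0.0237], [0.0311, 0.0744, 0.0271]]
   top 404 [[-0.0409, -0.0776, 0.1086], [-0.0347, -0.0103, 0.1137], [-0.027, 0.0682, 0.1166]]
wrist tablet in tool 155 [[0.0498, -0.0046, 0.0227], [0.05, -0.0008, 0.0557], [0.0502, 0.0031, 0.1425]]
   lip 719 [[0.0205, -0.077, 0.0185], [0.0248, 0.005, 0.0244], [0.0301, 0.0763, 0.0264]]
   top 1612 [[-0.0403, -0.072, 0.1096], [-0.0336, 0.0076, 0.1145], [-0.0264, 0.0719, 0.1163]]
```

>>> servo_tool:
  delta_rot:
    - [0, 0, 0]
    - [0, 0, 0]
    - [0, 0, 0]
    - [0, 0, 0]
    - [0, 0, 0]
    - [0, 0, 0]
    - [0, 0, 0]
    - [0, 0, 0]
    - [0, 0, 0]
    - [0, 0, 0]
  offset:
    - [-0.0012, -0.0019, -0.0006]
    - [-0.0012, -0.0081, 0.0184]
    - [-0.0012, -0.0143, 0.0374]
    - [-0.0012, -0.0204, 0.0565]
    - [-0.0012, -0.0266, 0.0755]
    - [-0.0012, -0.0328, 0.0945]
    - [-0.0012, -0.039, 0.1135]
    - [-0.0012, -0.0436, 0.1278]
    - [-0.0012, -0.0452, 0.1325]
    - [-0.0012, -0.0452, 0.1325]
  hand: [0, 0, 0, 0, 0, 0, 0, 0, 0, 0]

```text
clock: 5.25
tool_pos: [0.4843, -0.1868, 0.1721]
ee_rot: [1.905, 2.209, 0.35]
wrist_force: [0.0, -0.0, -2.8]
width: 0.0091
gripper_force: 59.1
```

```bash
python3 chk.py low
```

```text
[ 0.48425863 -0.18681997  0.17205001] [ 0.  -0.  -2.8] 0.009131908507231789
tcp in stand [-0.0342 -0.0005  0.1721] foot [ 0.0144 -0.0003  0.0222] lean 17.98 yaw 8.46
scene tablet in tool 373 [[-0.0455, -0.0034, 0.021], [0.046, 0.0043, 0.1056], [0.0528, 0.0067, 0.1533]]
   lip 218 [[0.0218, -0.0743, 0.0186], [0.0285, 0.0078, 0.0256], [0.0321, 0.0798, 0.0289]]
   top 78 [[-0.038, 0.0368, 0.1081], [-0.03, 0.0595, 0.1154], [-0.0216, 0.0756, 0.1207]]
side tablet in tool 204 [[-0.0534, -0.0055, 0.0212], [-0.0409, -0.005, 0.0599], [0.021, 0.0035, 0.1528]]
   lip 83 [[0.0205, -0.0831, 0.0186], [0.0256, -0.0616, 0.0237], [0.0313, -0.032, 0.0267]]
   top 332 [[-0.0407, -0.0777, 0.1082], [-0.0344, -0.0252, 0.1138], [-0.0262, 0.0336, 0.1161]]
wrist tablet in tool 165 [[0.0433, -0.0061, 0.0224], [0.0493, -0.0008, 0.0621], [0.0494, 0.0034, 0.1541]]
   lip 551 [[0.0202, -0.0322, 0.0184], [0.0251, 0.0548, 0.0244], [0.0299, 0.0784, 0.026]]
   top 2843 [[-0.0406, -0.0154, 0.1091], [-0.0344, 0.0333, 0.1144], [-0.0266, 0.0725, 0.1159]]
```

View pics/low.png

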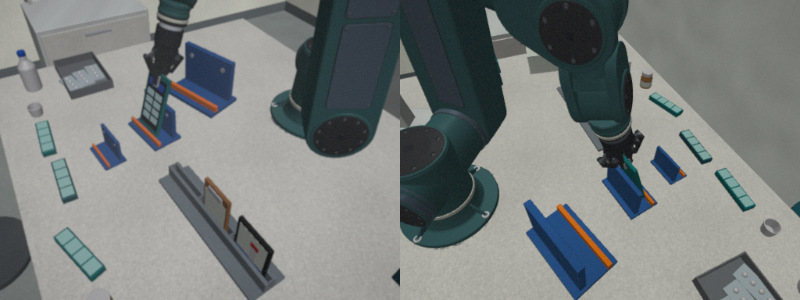

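The tablet is held leaning, 10 mm above the ledge, with its foot behind the lip at (145,135) in the left half. I lower it gently, watching the force.

>>> servo_tool:
  delta_rot:
    - [0, 0, 0]
    - [0, 0, 0]
    - [0, 0, 0]
    - [0, 0, 0]
    - [0, 0, 0]
  offset:
    - [0, -0.0009, 0.0029]
    - [0, -0.0019, 0.0057]
    - [0, -0.0028, 0.0086]
    - [0, -0.0028, 0.0086]
    - [0, -0.0028, 0.0086]
  hand: [0, 0, 0, 0, 0]

```text
clock: 5.9
tool_pos: [0.4844, -0.187, 0.1632]
ee_rot: [1.905, 2.208, 0.35]
wrist_force: [0.0, 0.2, -3.7]
width: 0.0096
gripper_force: 59.0
```

>>> servo_tool:
  delta_rot:
    - [0, 0, 0]
    - [0, 0, 0]
    - [0, 0, 0]
  offset:
    - [0, -0.0003, 0.001]
    - [0, -0.0003, 0.001]
    - [0, -0.0003, 0.001]
  hand: [0, 0, 0]

```text
clock: 6.2
tool_pos: [0.4844, -0.1871, 0.1622]
ee_rot: [1.905, 2.208, 0.35]
wrist_force: [0.1, 0.5, -3.1]
width: 0.0095
gripper_force: 59.0
```

>>> servo_tool:
  delta_rot:
    - [0, 0, 0]
    - [0, 0, 0]
    - [0, 0, 0]
  offset:
    - [0, -0.0003, 0.001]
    - [0, -0.0003, 0.001]
    - [0, -0.0003, 0.001]
  hand: [0, 0, 0]

```text
clock: 6.5
tool_pos: [0.4845, -0.1871, 0.1613]
ee_rot: [1.904, 2.208, 0.35]
wrist_force: [-0.7, -0.4, -1.6]
width: 0.0092
gripper_force: 59.4
```

>>> servo_tool:
  delta_rot:
    - [0, 0, 0]
    - [0, 0, 0]
    - [0, 0, 0]
  offset:
    - [0, -0.0002, 0.0007]
    - [0, -0.0002, 0.0007]
    - [0, -0.0002, 0.0007]
  hand: [0, 0, 0]

```text
clock: 6.8
tool_pos: [0.4847, -0.1872, 0.1611]
ee_rot: [1.904, 2.207, 0.351]
wrist_force: [-5.3, 2.1, 9.0]
width: 0.0093
gripper_force: 61.1
```

>>> servo_tool:
  delta_rot:
    - [-0.3, 0, 0]
    - [-0.7, 0, 0]
    - [-1.0, 0, 0]
    - [-1.0, 0, 0]
  offset:
    - [0, -0.0009, 0]
    - [0, -0.0019, 0]
    - [0, -0.0027, 0]
    - [0, -0.0027, 0]
  hand: [0, 0, 0, 0]

```text
clock: 7.2
tool_pos: [0.4824, -0.1877, 0.1602]
ee_rot: [1.894, 2.197, 0.369]
wrist_force: [0.2, 1.1, 5.0]
width: 0.0092
gripper_force: 60.1
```

```bash
python3 chk.py set
```

```text
[ 0.48242719 -0.18766433  0.16020858] [0.2 1.1 5. ] 0.009194329409246223
tcp in stand [-0.0361 -0.0011  0.1602] foot [ 0.0154 -0.0011  0.0114] lean 19.11 yaw 8.45
scene tablet in tool 309 [[-0.0475, -0.0034, 0.0215], [0.0481, 0.0044, 0.0889], [0.0536, 0.0075, 0.1463]]
   lip 222 [[0.0211, -0.0714, 0.019], [0.028, 0.0064, 0.0257], [0.0322, 0.0803, 0.029]]
   top 74 [[-0.0367, -0.0689, 0.1084], [-0.0296, 0.0587, 0.1158], [-0.0244, 0.0759, 0.1206]]
side tablet in tool 84 [[-0.0531, -0.0057, 0.0209], [-0.0517, -0.0019, 0.0388], [-0.0026, 0.0035, 0.1537]]
   lip 99 [[0.0206, -0.0822, 0.0183], [0.0255, -0.0562, 0.0234], [0.0314, -0.0209, 0.0266]]
   top 298 [[-0.0404, -0.0783, 0.1082], [-0.0345, -0.0332, 0.1137], [-0.0255, 0.0249, 0.1171]]
wrist tablet in tool 183 [[0.0066, -0.0096, 0.0229], [0.0499, -0.0011, 0.0624], [0.0501, 0.0032, 0.1593]]
   lip 967 [[0.0202, -0.0445, 0.019], [0.0256, 0.0381, 0.0244], [0.0299, 0.0779, 0.0259]]
   top 2626 [[-0.0407, -0.0696, 0.1087], [-0.0355, 0.041, 0.1144], [-0.0273, 0.0729, 0.1159]]
```

View pics/setw.png

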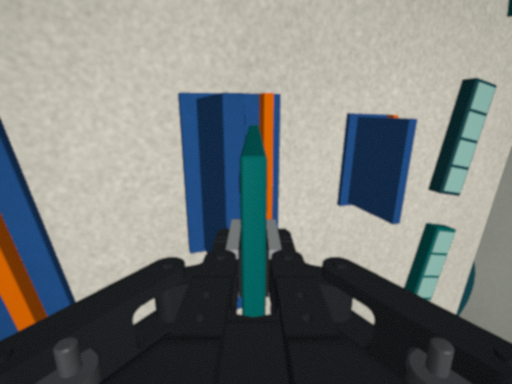

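The foot is on the ledge just behind the lip at (265,150), and the tablet leans 19° with 5 N on the ledge. I release it slowly.

>>> servo_tool:
  delta_rot:
    - [0, 0, 0]
    - [0, 0, 0]
    - [0, 0, 0]
    - [0, 0, 0]
    - [0, 0, 0]
    - [0, 0, 0]
    - [0, 0, 0]
    - [0, 0, 0]
    - [0, 0, 0]
    - [0, 0, 0]
  offset:
    - [0, 0, 0]
    - [0, 0, 0]
    - [0, 0, 0]
    - [0, 0, 0]
    - [0, 0, 0]
    - [0, 0, 0]
    - [0, 0, 0]
    - [0, 0, 0]
    - [0, 0, 0]
    - [0, 0, 0]
  hand: [0.12, 0.15, 0.2, 0.25, 0.3, 0.4, 0.5, 0.5, 0.5, 0.5]

```text
clock: 8.35
tool_pos: [0.4819, -0.1875, 0.1596]
ee_rot: [1.896, 2.198, 0.368]
wrist_force: [-0.8, -0.1, -1.1]
width: 0.0426
gripper_force: 0.0
```

>>> servo_tool:
  delta_rot:
    - [0, 0, 0]
    - [0, 0, 0]
    - [0, 0, 0]
    - [0, 0, 0]
    - [0, 0, 0]
    - [0, 0, 0]
    - [0, 0, 0]
    - [0, 0, 0]
  offset:
    - [0, 0, -0.01]
    - [0, 0, -0.03]
    - [0, 0, -0.05]
    - [0, 0, -0.075]
    - [0, 0, -0.1]
    - [0, 0, -0.12]
    - [0, 0, -0.12]
    - [0, 0, -0.12]
  hand: [0.5, 0.5, 0.5, 0.5, 0.5, 0.5, 0.5, 0.5]

```text
clock: 9.15
tool_pos: [0.4432, -0.1933, 0.2733]
ee_rot: [1.895, 2.197, 0.368]
wrist_force: [-0.5, -0.3, -0.0]
width: 0.0426
gripper_force: 0.0
```

```bash
python3 chk.py done; python3 - <<'E'
from h import *
S=R.from_euler('z',8.4,degrees=True).as_matrix(); o=np.array([.517,-.1813,0])
for n in('scene','side','wrist'):
    p,W=cloud(n); h=cv2.cvtColor(p,cv2.COLOR_RGB2HSV); H,Sa,V=h[...,0],h[...,1],h[...,2]
    G=(W-o)@S; m=(H>78)&(H<100)&(Sa>60)&(V>40)&(abs(G[...,0])<.08)&(abs(G[...,1])<.08)&(G[...,2]<.21)
    for lo,hi in((.01,.06),(.12,.15),(.17,.21)):
        X=G[m&(G[...,2]>lo)&(G[...,2]<hi)]
        if len(X)>10: print(n,lo,len(X),np.percentile(X,[1,50,99],axis=0).round(4).tolist(), round(np.degrees(np.polyfit(X[:,1],X[:,0],1)[0]),2))
E
```

```text
[ 0.44323968 -0.19333993  0.27334509] [-0.5 -0.3 -0. ] 0.04257269732918273
tcp in stand [-0.0757 -0.001   0.2733] foot [-0.0243 -0.001   0.1245] lean 19.04 yaw 8.43
scene tablet in tool 413 [[-0.0474, -0.0015, 0.085], [0.0385, 0.0049, 0.0992], [0.0532, 0.0079, 0.1788]]
   lip 226 [[0.0207, -0.0739, 0.0186], [0.0281, 0.008, 0.0256], [0.0321, 0.08, 0.029]]
   top 71 [[-0.037, -0.0696, 0.1084], [-0.0294, 0.0606, 0.1154], [-0.025, 0.077, 0.1204]]
side tablet in tool 448 [[-0.0529, -0.0053, 0.0864], [-0.0174, -0.003, 0.0931], [0.0438, 0.0045, 0.1731]]
   lip 99 [[0.0207, -0.082, 0.018], [0.0259, -0.0566, 0.0233], [0.0309, -0.0216, 0.026]]
   top 435 [[-0.0407, -0.078, 0.1086], [-0.0341, -0.0121, 0.1136], [-0.0252, 0.0676, 0.1172]]
wrist tablet in tool 1440 [[-0.0472, -0.0057, 0.0862], [0.0072, -0.0007, 0.0877], [0.0497, 0.0042, 0.1657]]
   lip 712 [[0.0203, -0.0773, 0.0199], [0.0249, 0.0095, 0.0245], [0.0301, 0.0766, 0.0261]]
   top 1758 [[-0.0406, -0.0723, 0.1085], [-0.0349, 0.0092, 0.1144], [-0.0271, 0.0726, 0.116]]
scene 0.01 120 [[0.0013, -0.0492, 0.0226], [0.0141, 0.0432, 0.0316], [0.018, 0.0518, 0.0592]] -4.49
scene 0.12 66 [[-0.0288, -0.0476, 0.1209], [-0.0221, 0.0466, 0.1349], [-0.0168, 0.0517, 0.1493]] -1.3
scene 0.17 255 [[-0.0478, -0.0475, 0.1717], [-0.0397, 0.0104, 0.1873], [-0.0335, 0.0515, 0.1943]] 0.66
side 0.01 16 [[0.0035, -0.0536, 0.0143], [0.01, -0.0531, 0.0257], [0.0161, -0.0521, 0.0571]] -92.57
side 0.12 94 [[-0.0371, -0.0542, 0.1209], [-0.0313, -0.0266, 0.1359], [-0.0209, 0.0338, 0.1494]] -2.92
side 0.17 274 [[-0.0507, -0.0538, 0.1717], [-0.0462, -0.0118, 0.189], [-0.0393, 0.0439, 0.1923]] -0.82
wrist 0.12 18 [[-0.0357, 0.0483, 0.1225], [-0.0264, 0.0486, 0.1361], [-0.0203, 0.0487, 0.1475]] 1195.83
wrist 0.17 1377 [[-0.0507, -0.0486, 0.1755], [-0.0466, 0.0041, 0.1903], [-0.0419, 0.0485, 0.1924]] -0.18
```

View pics/done.png

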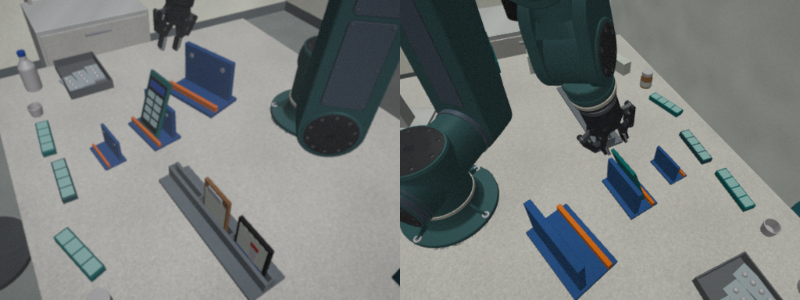

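The tablet leans on the stand at (152,102), screen on the lip side, centred and square within about 1 mm and 1°. The gripper is clear of it, and the clipboard and picture are unmoved.

```bash
python3 -c "
from cell import order
print(order.hand_in())"
```

```text
the job is handed in; nothing more can be done
None
```

The teal tablet now leans on the blue 160 mm-lip stand, foot on the ledge just behind the lip and screen on the lip's side, centred and square to about 1 mm and 1°; the clipboard and picture were left as they stood, and the job was handed in at about 9.5 s.

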